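Set the zero-lash stop of a valve-spring stand

ROBOT

A 6-joint arm with a two-finger parallel gripper is mounted at the origin on the work surface. World frame = base frame: x ahead of the robot, y to its left, z up, the work surface at z = 0. Lengths are in m, angles in rad, forces in N, time in s.
With the tool pointing down it reaches from about 0.3 to 0.95 m from the base axis. Payload 3.1 kg.
Tool frame: the origin (TCP) lies on the centre line of the jaws, within the pads' length; the fingertips stand 25 mm ahead of it and the grasp point (between the pads) lies 6 mm ahead of it; z points along the fingers, x is the direction in which the jaws open and shut, and the axes are right-handed (so a half turn about z gives the same grasp; the last joint's range is limited). The gripper opens to 85 mm and grips with 20 to 120 N. Pads are 22 mm wide; open, the fingers measure 114 mm over their backs; the gripper's body (76 mm by 85 mm) begins 54 mm behind the grasp point. The pads swing forward as they close: fully open they stand 13 mm farther back than shut.
Start: joints at [1.221, 0.308, 1.634, -0, 1.2, -0.07], TCP at [0.173, 0.601, 0.256] pointing down, gripper open.
Joint ranges: [-3.06, 3.06], [-0.79, 1.96], [0.05, 2.63], [-1.19, 4.34], [0.05, 2.64], [-2.94, 2.94]. Speed limits (rad/s): [2.79, 2.79, 3.14, 3.14, 3.14, 3.14].

INTERFACE

Orientations are given as a rotation vector (axis times angle).
In Python, from plant import env gives the robot as it stands.
- The arm moves only by the tool servo_tool, never from a script. Its argument "motion" is a list of rows, each an object of numbers: "dx", "dy", "dz": the shift along the tool's x, y, z in units of 0.02 m (1.0 is 0.02 m); "yaw": the turn about the tool's z in units of 5 degrees (1.0 is 5 degrees). In form: [{"dx": .., "dy": .., "dz": .., "yaw": ..}, ...]. A call has 1 to 10 rows; each row shifts and turns the commanded pose from where the row before left it, along the tool's axes as they then stand; what a row does not reach is not made up. A row lasts 1/8 s, in which the tool goes at most 62.5 mm and 10.7 degrees, less where a joint would pass 70% of its speed; a pose out of reach is approached as far as the arm can. A call with a number of a shift or a turn outside -1 to 1 is refused whole. A call with a gripper value outside its range is refused whole. "jaw" is the gripper command: -1 is shut, 1 is fully open, values between are in proportion, set as the call begins (left out, the last holds). The fingers move at their own pace and stop on an object; the grip force is fixed at half the most. Time passes only in rows, so rows that do not move let the fingers close. It gives the time, the measured TCP pose, the force and the opening at its end, in the units of the state.
- env.state(): the state, without advancing time (a new reading comes with each control period).
- env.snapshot(name): name is "scene" or "side" or "wrist"; returns the picture (480x640x3 uint8, red, green, blue); there is no depth.
- env.camera_info(name): a dict with "K" (3x3 intrinsics, pixels), "k1" (the pictures are not rectified: a ray, as slopes to the right and down, at radius r is drawn at 1 + k1 r^2 times it, then the intrinsics apply), "R" (3x3) and "t" (3): a world point X has camera coordinates R X + t. Camera axes: x right, y down, z forward; pixel columns grow to the right and rows downward; lengths in m; the calibration is good to about 2 mm. A picture is of the moment at which its call begins: read the wrist's pose just before it. camera_info takes no time and is no camera call; for the wrist camera it gives the pose at the moment of the call.
- env.job_done(): hands the job in, once; it reports no verdict.
Trained networks look in the newest picture that a camera, given by its name, has taken for a name from the list of things; names that differ only in an ending like _2 or _b are one class to them, and where a whole thing is asked for, a point or a joint stands for the part that bears it (a point fixed in the world has none). Each returns a list of dicts, best first, with "score" (0 to 1); they miss things now and then, are a little off and sometimes report something else, mostly with a low value. They report only what shows in the picture. A call takes as long as a camera call.
- env.recognise(target, camera): "point" ([column, row] in pixels, amid what is visible of it).
The state is a dict: "t": time; "q": joint angles; "qd": joint speeds; "effort": joint torques, N m; "ee_pos": TCP position; "orientation": TCP orientation; "wrist_force": force on the tool from outside, world axes, zero at the start; "torque": the same for the moment, N m; "width": finger opening in m.
Only numpy, scipy, OpenCV 4.12 (cv2) and the standard library are available. Lean on these libraries where they do the work, as an engineer would, in place of code of your own. Each camera call takes 0.05 s, during which the arm holds its last target.

TASK

On the valve-spring stand, slacken the hexagonal lock ring until the adjuster is free, then screw the adjuster down until the spindle bears on the valve stem, stopping once you feel it press firmly against the valve's spring, before the valve is noticeably pushed down. Then do the lock ring up firmly again, without straining it, let go, and leave the other things on the bench as they are.

Things in the scene. Friction and masses are not known exactly. Their poses are not given: they have to be found in the camera images.
- stand: Grey stand fixed to the table. Origin: centre of its underside. Base 190 (x) by 210 mm (y), 20 thick; two 22 mm columns at y -60 and +60 mm; across them a bridge 50 (x) by 156 mm (y), top 118 mm up (nuts on it, radius 14 mm, to 124 mm); on its middle a round boss 48 mm wide, top at 146 mm. Ring, adjuster, spindle and valve share one vertical axis through this origin.
- lock_ring_grip (a point): On the axis, at the height to grip the lock ring (158 mm above the table): a hexagonal steel ring, 50 mm across flats, 16 mm high, from 148 to 164 mm above the table, just over the boss and below the adjuster. Flats face along the point's x axis and every 60 degrees from it. It turns in place.
- lock_ring: The same ring; origin on the axis at its underside. Anticlockwise from above loosens; it clamps nothing after 0.25 to 0.45 rad and has a stop 1.5 rad or more from the start. Loose, it turns stiffly at about 0.4 N m either way; done up (clockwise), the torque rises by about 0.9 N m per rad once it bites: 0.6 to 0.8 N m is firm, over 1 N m strains it. It stays where left.
- adjuster_grip (a point): On the axis, at the height to grip the adjuster (189 mm above the table): a steel bar grip 34 mm long (point's x), 14 mm thick (point's y, the way to pinch it), 24 mm high, from 175 to 199 mm above the table, on a round collar of 33 mm diameter right over the lock ring. It turns in place.
- adjuster: The same adjuster; origin on the axis at the collar's foot. Clockwise from above drives the spindle down, 5 mm per rad. Much stiffer while the ring is tight. Free, it turns at about 0.34 N m and stays where left. After 0.3 to 1.3 rad (differs each time) the spindle meets the stem: the torque rises by 0.2 N m within about 0.25 rad, then by only 0.05 per mm that the valve sinks.
- valve: Steel poppet valve, upright in a 60 mm round aluminium block under the bridge, with coil spring and 34 mm spring plate. Origin: tip of its 10 mm stem, on the axis, about 85 mm above the table, differing by half a mm each time. The spring (45 N preload, 10 N per mm) holds it on its seat; only the spindle pushes it down.
- clamp_shoe: Small shoe hidden inside the bridge, out of reach. The lock ring presses it on the adjuster's brake; its contact force tells how tight the ring is (25 to 40 N at the start, 0 when loose, some 120 N more per rad of tightening). 0.007 N m per N of it is spring-back in the ring's torque, the rest friction: a firm ring held still in the gripper pushes back with 0.2 N m or more.
- socket_small: Loose steel socket, 24 mm diameter, 30 mm high, standing on the stand's base plate. Origin at its foot. Leave alone.
- spring_seat: Loose steel ring, 38 mm diameter, 6 mm high, lying on the stand's base plate. Origin at its foot. Leave alone.
- socket_large: Loose steel socket, 36 mm diameter, 40 mm high, on the bench. Origin at its foot. Leave alone.
- wrench: Loose steel wrench 180 mm long, lying on the bench. Leave alone.
- screwdriver: Loose screwdriver lying on the bench. Leave alone.
- oil_bottle: Loose grey bottle, 60 mm diameter, 130 mm high, on the bench. Leave alone.
- pulley: Loose aluminium pulley, 90 mm diameter, 34 mm high, on the bench. Leave alone.

How it is judged:
On the way, in this order (a step that is already met when the one before it is completed fails the run):
1. the lock ring is loosened: it no longer clamps the adjuster (shoe force under 1 N) (contact force between clamp_shoe and anything else below 1 N), for 0.2 s.
2. the spindle bears on the valve stem (over 20 N) with the lock ring still loose, the valve pushed down less than 1.5 mm (contact force between valve and anything else above 20 N and contact force between clamp_shoe and anything else below 1 N and distance of valve from where it was at the start of the episode below 0.0015 m), for 0.2 s.
3. the lock ring is tight again (shoe force over 15 N) (contact force between clamp_shoe and anything else above 15 N), for 0.2 s.
At the end, for the whole second after the job is handed in: The spindle bears on the valve stem with more than 20 N, the valve is pushed down less than 1.5 mm, and the lock ring is tight (clamping shoe pressed with more than 15 N) (contact force between valve and anything else above 20 N and distance of valve from where it was at the start of the episode below 0.0015 m and contact force between clamp_shoe and anything else above 15 N); the robot touches nothing.
It fails at once if the valve is pushed down more than 3 mm (distance of valve from where it was at the start of the episode above 0.003 m).
It fails at once if the lock ring is strained (shoe force over 90 N) (contact force between clamp_shoe and anything else above 90 N).
It fails at once if something else on the bench is moved more than 20 mm (distance of any of socket_small, spring_seat, socket_large, wrench, screwdriver, oil_bottle, pulley from where it was at the start of the episode above 0.02 m).
It also fails if it takes over 72 s, if anything falls off the work surface, if the arm or the gripper's body presses on something with over 40 N, if the wrist force passes 120 N, or if a joint passes its speed limit or range.

## Working session

There is one attempt and no reset: what is moved stays moved. The work goes in short steps, Python scripts to look and compute and a tool call to move; the robot and the scene stay as the last step left them, time stands still between calls to the robot, and variables do not carry over. Pictures are saved under pics/ and viewed, and the job is handed in when it is done.

Besides the shell and the picture viewer there is one more tool, called after "Call:" in YAML: its name, and indented under it one key for each argument. servo_tool: Moves the arm, as the interface text tells. Shifts and turns lie within -1 to 1; 1 stands for 0.02 m of shift or 5 degrees of turn. Its arguments: {"type":"object","properties":{"motion":{"type":"array"},"jaw":{"type":"number"}},"required":["motion"]}

```bash
mkdir -p pics; ls
python3 - <<'E'
from plant import env
import cv2,numpy as np
print(env.state())
for n in ["scene","side","wrist"]:
    im=env.snapshot(n); cv2.imwrite(f"pics/{n}0.png",im[:,:,::-1])
    ci=env.camera_info(n); print(n,np.round(ci["K"],1).tolist(),ci["k1"],np.round(ci["R"],4).tolist(),np.round(ci["t"],4).tolist())
    for tg in ["lock_ring_grip","adjuster_grip","stand"]:
        print(tg,[(np.round(d["point"]).tolist(),round(d["score"],2)) for d in env.recognise(tg,n)][:3])
E
```

```text
pics
{'t': 0.0, 'q': array([ 1.22130740e+00,  3.09010978e-01,  1.63519494e+00,  2.26233390e-05,
        1.19967557e+00, -6.96987272e-02]), 'qd': array([-0.00013592, -0.00063208, -0.00146989,  0.00129739,  0.00064233,
        0.00033501]), 'effort': array([-9.79473625e-04, -4.15252340e+01, -2.76664281e+01, -4.08260757e-04,
        1.04998975e-02, -1.94995516e-05]), 'ee_pos': array([0.17235466, 0.59997373, 0.25503928]), 'orientation': array([ 2.50852068,  1.88923294, -0.00303241]), 'wrist_force': array([ 0.10588085, -0.17009465, -0.46597608]), 'torque': array([-0.00446769,  0.01599591, -0.00490725]), 'width': 0.08518543540454102}
scene [[503.5, 0.0, 318.4], [0.0, 503.5, 241.1], [0.0, 0.0, 1.0]] -0.027712245634118133 [[-0.2144, 0.9765, 0.0216], [0.5399, 0.1369, -0.8305], [-0.8139, -0.1664, -0.5566]] [0.1049, -0.191, 1.4941]
lock_ring_grip []
adjuster_grip [([338.0, 241.0], 0.83)]
stand [([335.0, 317.0], 0.69)]
side [[500.2, 0.0, 319.9], [0.0, 500.2, 245.2], [0.0, 0.0, 1.0]] -0.1289846739807294 [[0.9444, -0.3281, -0.0215], [-0.2243, -0.595, -0.7718], [0.2404, 0.7337, -0.6355]] [-0.5263, 0.2327, 0.8945]
lock_ring_grip [([334.0, 216.0], 0.68)]
adjuster_grip [([336.0, 205.0], 0.66)]
stand [([335.0, 268.0], 0.8), ([281.0, 180.0], 0.42)]
wrist [[392.4, 0.0, 314.6], [0.0, 392.4, 240.2], [0.0, 0.0, 1.0]] -0.019852846825295922 [[0.2763, 0.9611, -0.0007], [0.9237, -0.2653, 0.2765], [0.2656, -0.0771, -0.961]] [-0.625, -0.0359, 0.3793]
lock_ring_grip []
adjuster_grip []
stand []
```

View pics/scene0.png

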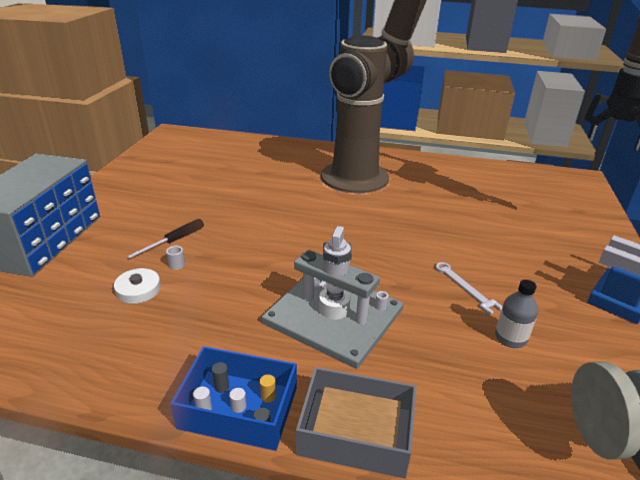

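View pics/side0.png

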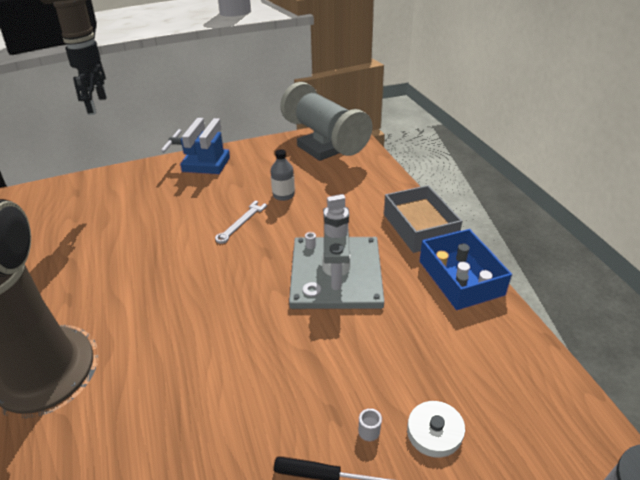

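View pics/wrist0.png

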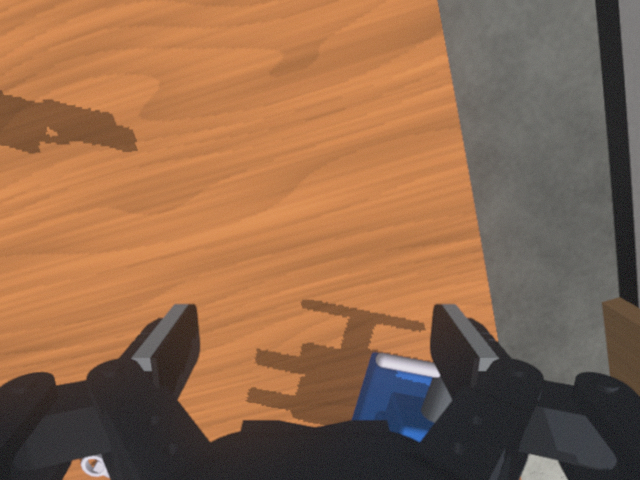

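```bash
cat > h.py <<'E'
from plant import env
import cv2,numpy as np
from scipy.optimize import least_squares
from scipy.spatial.transform import Rotation as Ro
def proj(ci,X):
    X=np.atleast_2d(X); c=X@np.array(ci["R"]).T+np.array(ci["t"]); s=c[:,:2]/c[:,2:]
    s=s*(1+ci["k1"]*(s**2).sum(1,keepdims=True)); K=np.array(ci["K"])
    return s@K[:2,:2].T+K[:2,2]
def onplane(ci,px,z):
    f=lambda p: proj(ci,[p[0],p[1],z])[0]-px
    return least_squares(f,[0.5,0.0]).x
E
python3 - <<'E'
from h import *
for n,px in [("scene",(338,241)),("side",(336,205))]:
    ci=env.camera_info(n); print(n,onplane(ci,np.array(px),0.189))
print(onplane(env.camera_info("side"),np.array((334,216)),0.158))
E
```

```text
scene [0.62860499 0.06085882]
side [0.60972891 0.04510164]
[0.60843443 0.05293019]
```

Run:
```python
import cv2
a=cv2.imread("pics/scene0.png")[215:365,255:415]; b=cv2.imread("pics/side0.png")[185:315,280:390]
cv2.imwrite("pics/z1.png",cv2.resize(a,None,fx=5,fy=4,interpolation=3)[:600,:800]) if 0 else cv2.imwrite("pics/z1.png",cv2.resize(a,None,fx=4,fy=4,interpolation=2))
cv2.imwrite("pics/z2.png",cv2.resize(b,None,fx=4.5,fy=4.5,interpolation=2))
```

```text
(no output)
```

View pics/z1.png

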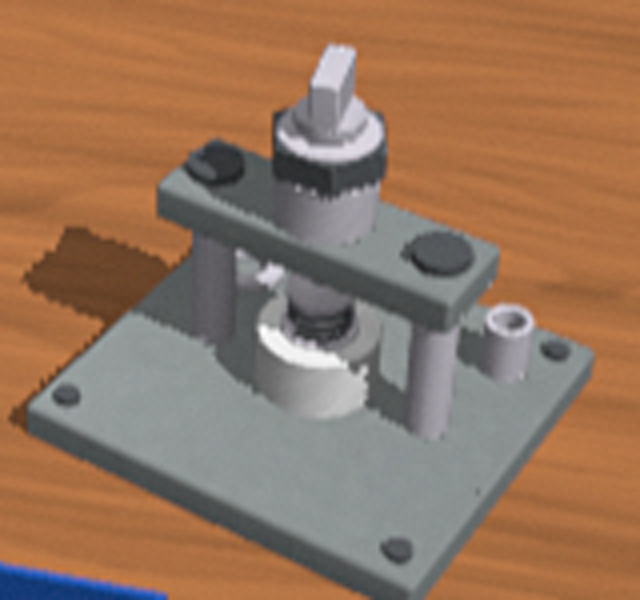

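View pics/z2.png

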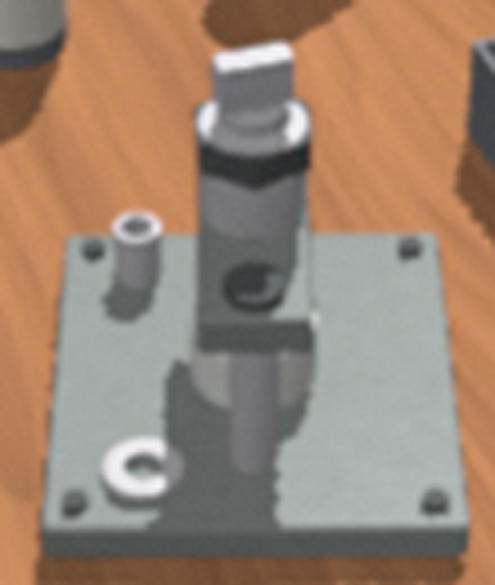

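Run:
```python
from h import *
S=env.camera_info("scene"); D=env.camera_info("side")
sc=np.array([[30,412],[412,590],[592,355]])/4+[255,215]
sd=np.array([[68,235],[438,235],[465,528],[42,528]])/4.5+[280,185]
for ci,p in((S,sc),(D,sd)):
    print([np.round(onplane(ci,q,.02),4).tolist() for q in p])
# nuts tops
for ci,p,z in((S,[[217,160],[442,250]],.124),):
    print("nut",[np.round(onplane(ci,np.array(q)/4+[255,215],z),4).tolist() for q in p])
print("nut side",onplane(D,np.array([255,287])/4.5+[280,185],.124))
# bar top face
print("bar sc",[onplane(S,np.array(q)/4+[255,215],.199) for q in([342,47],[325,85])])
print("bar sd",[onplane(D,np.array(q)/4.5+[280,185],.199) for q in([213,62],[291,50],[253,55])])
# ring bottom corner in both; lower edge z=.148
print("ring sc",[onplane(S,np.array(q)/4+[255,215],.148) for q in([338,196],[274,175],[386,180])])
print("ring sd",[onplane(D,np.array(q)/4.5+[280,185],.148) for q in([253,187],[199,170],[309,170])])
```

```text
[[0.6705, -0.0688], [0.7384, 0.1236], [0.5657, 0.187]]
[[0.5613, 0.1845], [0.7381, 0.1177], [0.6644, -0.0754], [0.4897, -0.0103]]
nut [[0.592, 0.0021], [0.6346, 0.1143]]
nut side [ 0.59235408 -0.00451806]
bar sc [array([0.59790987, 0.05919315]), array([0.62976964, 0.05759012])]
bar sd [array([0.59654616, 0.05696523]), array([0.63073875, 0.05364925]), array([0.6142483 , 0.05586557])]
ring sc [array([0.63847234, 0.06716919]), array([0.62994714, 0.0367504 ]), array([0.62156117, 0.08568064])]
ring sd [array([0.60511091, 0.0317644 ]), array([0.58743076, 0.05150559]), array([0.63216192, 0.03454567])]
```

Call:
servo_tool:
  motion:
    - {"dx": -0.7,"dy": 1,"dz": -0.25}
    - {"dx": -0.7,"dy": 1,"dz": -0.25}
    - {"dx": -0.7,"dy": 1,"dz": -0.25}
    - {"dx": -0.7,"dy": 1,"dz": -0.25}
    - {"dx": -0.7,"dy": 1,"dz": -0.25}
    - {"dx": -0.7,"dy": 1,"dz": -0.25}
    - {"dx": -0.7,"dy": 1,"dz": -0.25}
    - {"dx": -0.7,"dy": 1,"dz": -0.25}
    - {"dx": -0.7,"dy": 1,"dz": -0.25}
    - {"dx": -0.7,"dy": 1}

```text
$.motion[0]: bad value
```

Call:
servo_tool:
  motion:
    - {"dx": -0.7,"dy": 1}
    - {"dx": -0.7,"dy": 1}
    - {"dx": -0.7,"dy": 1}
    - {"dx": -0.7,"dy": 1}
    - {"dx": -0.7,"dy": 1}
    - {"dx": -0.7,"dy": 1}
    - {"dx": -0.7,"dy": 1}
    - {"dx": -0.7,"dy": 1}
    - {"dx": -0.7,"dy": 1}
    - {"dx": -0.7,"dy": 1}

```text
$.motion[0]: bad value
```

Call:
servo_tool:
  motion:
    - {"dx": -0.7,"dy": 1}
    - {"dx": -0.7,"dy": 1}
    - {"dx": -0.7,"dy": 1}
    - {"dx": -0.7,"dy": 1}
    - {"dx": -0.7,"dy": 1}
    - {"dx": -0.7,"dy": 1}
    - {"dx": -0.7,"dy": 1}
    - {"dx": -0.7,"dy": 1}
    - {"dx": -0.4,"dy": 0.8}
    - {"dx": 0}

```text
$.motion[0]: bad value
```

Run:
```python
from h import *
import json
s=env.state(); print(s["t"],s["ee_pos"],s["orientation"],s["q"])
ci=env.camera_info("wrist")
im=env.snapshot("wrist"); cv2.imwrite("pics/w1.png",im[:,:,::-1])
json.dump({k:np.array(v).tolist() for k,v in ci.items()},open("w1.json","w"))
for t in["adjuster_grip","lock_ring_grip"]: print(env.recognise(t,"wrist")[:2])
```

```text
0.6 [0.17261393 0.60070621 0.25628879] [2.50946467e+00 1.89001222e+00 6.39243666e-05] [ 1.22134208e+00  3.08082400e-01  1.63378786e+00 -3.02582401e-05
  1.19969218e+00 -6.96796048e-02]
[]
[]
```

View pics/w1.png

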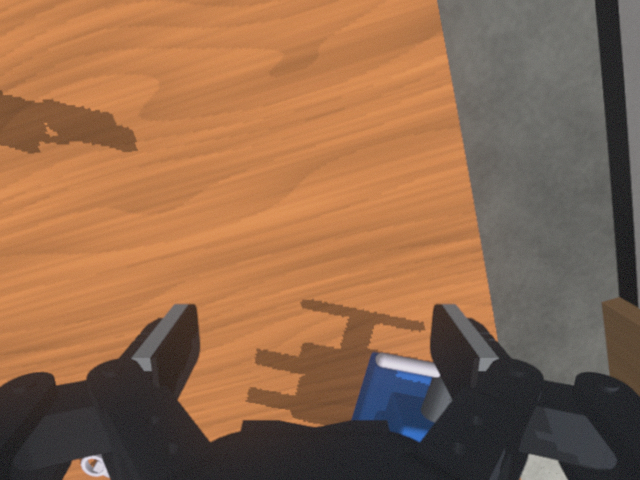

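The moves were refused and the arm hasn't moved. The picture shows bare bench and a blue box at (400,390). I'll send rows with all four keys.

Call:
servo_tool:
  motion:
    - {"dx": -0.7,"dy": 1,"dz": -0.25,"yaw": 0}
    - {"dx": -0.7,"dy": 1,"dz": -0.25,"yaw": 0}
    - {"dx": -0.7,"dy": 1,"dz": -0.25,"yaw": 0}
    - {"dx": -0.7,"dy": 1,"dz": -0.25,"yaw": 0}
    - {"dx": -0.7,"dy": 1,"dz": -0.25,"yaw": 0}
    - {"dx": -0.7,"dy": 1,"dz": -0.25,"yaw": 0}
    - {"dx": -0.7,"dy": 1,"dz": -0.25,"yaw": 0}
    - {"dx": -0.7,"dy": 1,"dz": -0.25,"yaw": 0}
    - {"dx": -0.7,"dy": 1,"dz": -0.25,"yaw": 0}
    - {"dx": -0.7,"dy": 1,"dz": 0,"yaw": 0}

```text
t: 2.0
ee_pos: [0.3275, 0.4092, 0.3024]
orientation: [-2.511, -1.888, -0.003]
wrist_force: [-0.0, 0.7, -0.2]
width: 0.0854
```

Call:
servo_tool:
  motion:
    - {"dx": -0.7,"dy": 1,"dz": 0,"yaw": 0}
    - {"dx": -0.7,"dy": 1,"dz": 0,"yaw": 0}
    - {"dx": -0.7,"dy": 1,"dz": 0,"yaw": 0}
    - {"dx": -0.7,"dy": 1,"dz": 0,"yaw": 0}
    - {"dx": -0.7,"dy": 1,"dz": 0,"yaw": 0}
    - {"dx": -0.7,"dy": 1,"dz": 0,"yaw": 0}
    - {"dx": -0.7,"dy": 1,"dz": 0,"yaw": 0}
    - {"dx": -0.7,"dy": 1,"dz": 0,"yaw": 0}
    - {"dx": -0.7,"dy": 1,"dz": 0,"yaw": 0}
    - {"dx": -0.7,"dy": 1,"dz": 0,"yaw": 0}

```text
t: 3.25
ee_pos: [0.4802, 0.219, 0.3018]
orientation: [2.51, 1.888, 0.001]
wrist_force: [1.3, -0.8, 1.3]
width: 0.0853
```

Call:
servo_tool:
  motion:
    - {"dx": -0.7,"dy": 1,"dz": 0,"yaw": 0}
    - {"dx": -0.7,"dy": 1,"dz": 0,"yaw": 0}
    - {"dx": -0.7,"dy": 1,"dz": 0,"yaw": 0}
    - {"dx": -0.7,"dy": 1,"dz": 0,"yaw": 0}
    - {"dx": -0.7,"dy": 1,"dz": 0,"yaw": 0}
    - {"dx": -0.7,"dy": 1,"dz": 0,"yaw": 0}
    - {"dx": -0.7,"dy": 0.9,"dz": 0,"yaw": 0}
    - {"dx": -0.5,"dy": 0.6,"dz": 0,"yaw": 0}
    - {"dx": 0,"dy": 0,"dz": 0,"yaw": 0}
    - {"dx": 0,"dy": 0,"dz": 0,"yaw": 0}

```text
t: 4.5
ee_pos: [0.5937, 0.0763, 0.3011]
orientation: [-2.509, -1.89, 0.0]
wrist_force: [-0.2, -0.2, 0.4]
width: 0.0855
```

Run:
```python
from h import *
import json
s=env.state(); print(s["t"],s["ee_pos"],s["orientation"],s["q"])
ci=env.camera_info("wrist")
im=env.snapshot("wrist"); cv2.imwrite("pics/w2.png",im[:,:,::-1])
json.dump({k:np.array(v).tolist() for k,v in ci.items()},open("w2.json","w"))
for t in["adjuster_grip","lock_ring_grip"]: print(env.recognise(t,"wrist")[:2])
```

```text
4.5 [0.59374556 0.07629077 0.30110503] [-2.50864050e+00 -1.88968797e+00  4.87784452e-04] [ 5.47948776e-02  2.20426878e-01  1.65175319e+00  5.67120759e-04
  1.27014996e+00 -1.23655673e+00]
[]
[{'point': [299.3, 249.2], 'score': 0.69}]
```

View pics/w2.png

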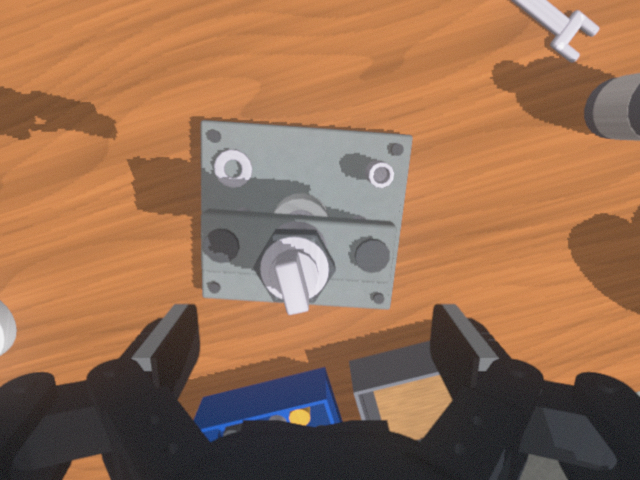

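Run:
```python
import cv2
a=cv2.imread("pics/w2.png")[195:325,195:405]
cv2.imwrite("pics/z3.png",cv2.resize(a,None,fx=3.8,fy=3.8,interpolation=2))
```

```text
(no output)
```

View pics/z3.png

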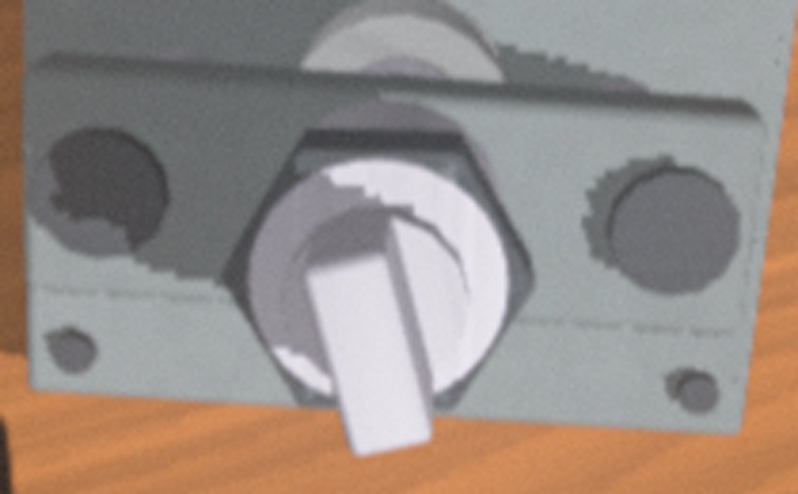

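Run:
```python
from h import *
import json
ci=json.load(open("w2.json"))
f=lambda q:np.array(q)/3.8+[195,195]
for nm,z,qs in [("nuts",.124,[[108,190],[678,230]]),("bar",.199,[[308,270],[385,258],[430,437],[357,452]]),("ring",.164,[[303,152],[465,152],[532,270],[230,272],[300,402],[452,405]])]:
    p=np.array([onplane(ci,f(q),z) for q in qs]); print(nm,np.round(p,4).tolist(),p.mean(0).round(4))
    if nm=="bar":
        for a,b in((0,3),(1,2)): d=p[b]-p[a]; print(np.degrees(np.arctan2(d[1],d[0])),np.linalg.norm(d))
    if nm=="ring":
        r=least_squares(lambda v:np.concatenate([ (p-v[:2])-0.02887*np.c_[np.cos(v[2]+o),np.sin(v[2]+o)] for o in [np.radians([0,-60,-120,60,120,180])]]).ravel(),[.615,.056,0.1],bounds=([.5,-.1,-4],[.7,.2,4]))
        v=r.x; print(v, [np.degrees(np.arctan2(*(q-p.mean(0))[::-1])).round(1) for q in p])
```

```text
nuts [[0.5916, 0.0026], [0.6325, 0.1137]] [0.6121 0.0581]
bar [[0.5959, 0.052], [0.5974, 0.0641], [0.6287, 0.0623], [0.628, 0.0502]] [0.6125 0.0572]
-3.269676227664666 0.03212355923444064
-3.3689765160587237 0.03140541381160716
ring [[0.5856, 0.0509], [0.5936, 0.0785], [0.6182, 0.084], [0.6035, 0.0313], [0.6315, 0.0357], [0.6399, 0.0627]] [0.6121 0.0572]
[ 0.61205149  0.05717558 -2.91906835] [np.float64(-166.5), np.float64(131.0), np.float64(77.0), np.float64(-108.3), np.float64(-47.9), np.float64(11.3)]
```

Wrist picture shows the lock ring hex centred near (295,265), bar of the adjuster from (286,262) to (300,312). The axis is at about (0.612, 0.057), with ring flats facing 42.7° and the bar at -3.3°. Next I'll align for the ring and descend.

Call:
servo_tool:
  motion:
    - {"dx": -0.33,"dy": 0.575,"dz": 0,"yaw": 0}
    - {"dx": -0.33,"dy": 0.575,"dz": 0,"yaw": 0}
    - {"dx": 0,"dy": 0,"dz": 0,"yaw": 1}
    - {"dx": 0,"dy": 0,"dz": 0,"yaw": 1}
    - {"dx": 0,"dy": 0,"dz": 0,"yaw": 1}
    - {"dx": 0,"dy": 0,"dz": 0.5,"yaw": 1}
    - {"dx": 0,"dy": 0,"dz": 0.5,"yaw": 1}
    - {"dx": 0,"dy": 0,"dz": 0.5,"yaw": 1}
    - {"dx": 0,"dy": 0,"dz": 0.5,"yaw": 0.26}
    - {"dx": 0,"dy": 0,"dz": 0.5,"yaw": 0}

```text
t: 5.9
ee_pos: [0.6129, 0.0565, 0.2507]
orientation: [2.926, 1.144, 0.0]
wrist_force: [-0.0, 0.2, 0.1]
width: 0.0855
```

Run:
```python
from h import *
import json
s=env.state(); print(s["t"],s["ee_pos"],s["orientation"],s["torque"],np.degrees(2*np.arctan2(s["orientation"][1],s["orientation"][0])))
ci=env.camera_info("wrist")
im=env.snapshot("wrist"); cv2.imwrite("pics/w3.png",im[:,:,::-1])
json.dump({k:np.array(v).tolist() for k,v in ci.items()},open("w3.json","w"))
```

```text
5.9 [0.61290084 0.05648119 0.25072842] [2.92585143e+00 1.14372121e+00 2.07025119e-04] [-0.00072791 -0.06184657  0.02467812] 42.70125702731116
```

View pics/w3.png

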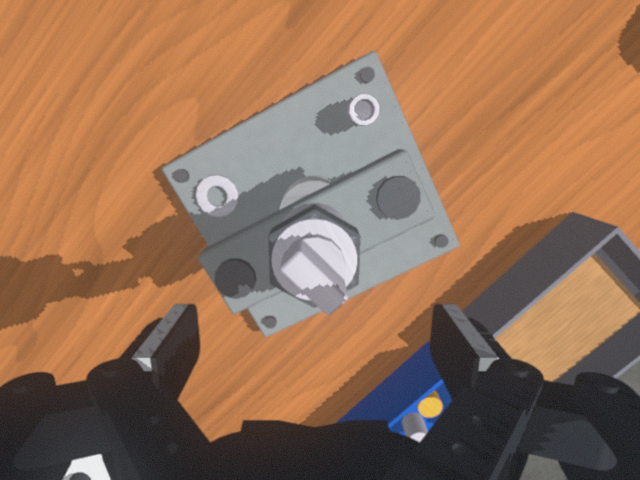

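Flats at columns 271 and 360 stand parallel to the pads, and the ring is centred on column ~316. Descending now.

Call:
servo_tool:
  motion:
    - {"dx": 0,"dy": 0,"dz": 0.8,"yaw": 0}
    - {"dx": 0,"dy": 0,"dz": 0.8,"yaw": 0}
    - {"dx": 0,"dy": 0,"dz": 0.8,"yaw": 0}
    - {"dx": 0,"dy": 0,"dz": 0.8,"yaw": 0}
    - {"dx": 0,"dy": 0,"dz": 0.6,"yaw": 0}
    - {"dx": 0,"dy": 0,"dz": 0.5,"yaw": 0}
    - {"dx": 0,"dy": 0,"dz": 0,"yaw": 0}

```text
t: 6.82
ee_pos: [0.6119, 0.0568, 0.1642]
orientation: [-2.926, -1.143, 0.003]
wrist_force: [-0.3, 0.1, 0.1]
width: 0.0857
```

Run:
```python
from h import *
s=env.state(); print(s["t"],s["ee_pos"],s["torque"],s["wrist_force"])
im=env.snapshot("wrist"); cv2.imwrite("pics/w4.png",im[:,:,::-1])
im=env.snapshot("side"); cv2.imwrite("pics/s4.png",cv2.resize(im[100:340,200:500,::-1],None,fx=2,fy=2))
```

```text
6.825 [0.61192632 0.05682832 0.1641956 ] [ 0.02353914  0.02542202 -0.01586239] [-0.29137965  0.0546117   0.08678123]
```

View pics/w4.png

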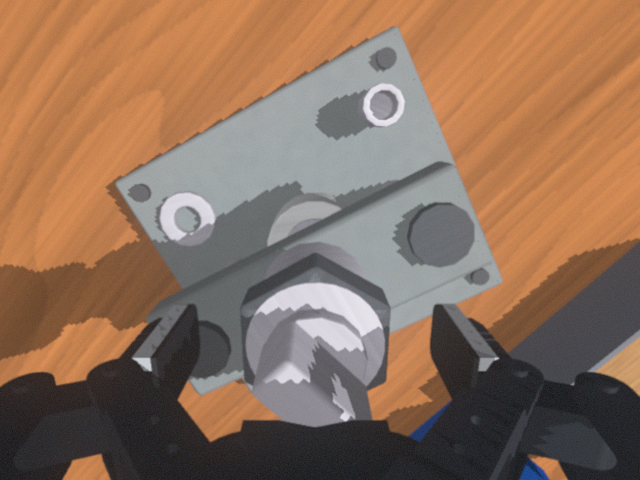

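View pics/s4.png

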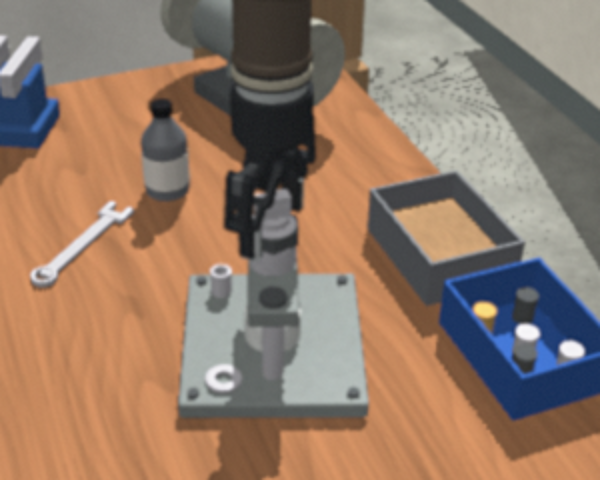

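Fingers straddle the ring at columns 190/440 around a ring spanning 243–388, all clear. Now closing on it.

Call:
servo_tool:
  motion:
    - {"dx": 0,"dy": 0,"dz": 0,"yaw": 0}
    - {"dx": 0,"dy": 0,"dz": 0,"yaw": 0}
    - {"dx": 0,"dy": 0,"dz": 0,"yaw": 0}
    - {"dx": 0,"dy": 0,"dz": 0,"yaw": 0}
    - {"dx": 0,"dy": 0,"dz": 0,"yaw": 0}
    - {"dx": 0,"dy": 0,"dz": 0,"yaw": 0}
  jaw: -1

```text
t: 7.68
ee_pos: [0.6125, 0.0564, 0.1664]
orientation: [2.925, 1.143, -0.001]
wrist_force: [-3.2, -0.8, 5.8]
width: 0.0488
```

```bash
cat > st.py <<'E'
from h import *
s=env.state(); o=s["orientation"]
print(s["t"],s["ee_pos"].round(4),"ang",np.degrees(2*np.arctan2(o[1],o[0])).round(2),"T",s["torque"].round(3),"F",s["wrist_force"].round(1),s["width"].round(4),"q6",s["q"][5].round(4))
E
python3 st.py
```

```text
Traceback (most recent call last):
  File "st.py", line 3, in <module>
    print(s["t"],s["ee_pos"].round(4),"ang",np.degrees(2*np.arctan2(o[1],o[0])).round(2),"T",s["torque"].round(3),"F",s["wrist_force"].round(1),s["width"].round(4),"q6",s["q"][5].round(4))
                                                                                                                                                ^^^^^^^^^^^^^^^^
AttributeError: 'float' object has no attribute 'round'
```

```bash
sed -i 's/s\["width"\].round(4)/round(s["width"],4)/' st.py; python3 st.py
```

```text
7.675 [0.6125 0.0564 0.1664] ang 42.68 T [-0.285  0.556 -0.028] F [-3.2 -0.8  5.8] 0.0488 q6 -0.723
```

Call:
servo_tool:
  motion:
    - {"dx": 0,"dy": 0,"dz": 0,"yaw": -0.8}
    - {"dx": 0,"dy": 0,"dz": 0,"yaw": -0.8}
    - {"dx": 0,"dy": 0,"dz": 0,"yaw": -0.8}

```text
t: 8.05
ee_pos: [0.6124, 0.0564, 0.1664]
orientation: [2.79, 1.444, -0.001]
wrist_force: [-2.5, -1.1, 5.5]
width: 0.0488
```

```bash
python3 st.py
```

```text
8.05 [0.6124 0.0564 0.1664] ang 54.72 T [-0.374  0.56  -0.413] F [-2.5 -1.1  5.5] 0.0488 q6 -0.9335
```

Call:
servo_tool:
  motion:
    - {"dx": 0,"dy": 0,"dz": 0,"yaw": -0.8}
    - {"dx": 0,"dy": 0,"dz": 0,"yaw": -0.8}
    - {"dx": 0,"dy": 0,"dz": 0,"yaw": -0.8}
    - {"dx": 0,"dy": 0,"dz": 0,"yaw": -0.8}

```text
t: 8.55
ee_pos: [0.6124, 0.0563, 0.1664]
orientation: [2.562, 1.818, -0.001]
wrist_force: [-3.1, -1.5, 4.9]
width: 0.0488
```

```bash
python3 st.py
```

```text
8.55 [0.6124 0.0563 0.1664] ang 70.71 T [-0.427  0.494 -0.438] F [-3.1 -1.5  4.9] 0.0488 q6 -1.2126
```

Call:
servo_tool:
  motion:
    - {"dx": 0,"dy": 0,"dz": 0,"yaw": -0.8}
    - {"dx": 0,"dy": 0,"dz": 0,"yaw": -0.6}
    - {"dx": 0,"dy": 0,"dz": 0,"yaw": 0}
    - {"dx": 0,"dy": 0,"dz": 0,"yaw": 0}

```text
t: 9.05
ee_pos: [0.6124, 0.0563, 0.1664]
orientation: [2.446, 1.971, -0.002]
wrist_force: [-3.1, -2.0, 5.7]
width: 0.0489
```

```bash
python3 st.py
```

```text
9.05 [0.6124 0.0563 0.1664] ang 77.72 T [-0.393  0.53   0.144] F [-3.1 -2.   5.7] 0.0489 q6 -1.3343
```

Call:
servo_tool:
  motion:
    - {"dx": 0,"dy": 0,"dz": 0,"yaw": 0}
    - {"dx": 0,"dy": 0,"dz": 0,"yaw": 0}
    - {"dx": 0,"dy": 0,"dz": 0,"yaw": 0}
    - {"dx": 0,"dy": 0,"dz": -0.5,"yaw": 0}
    - {"dx": 0,"dy": 0,"dz": -1,"yaw": 0}
    - {"dx": 0,"dy": 0,"dz": -1,"yaw": 0}
    - {"dx": 0,"dy": 0,"dz": -1,"yaw": -0.6}
    - {"dx": 0,"dy": 0,"dz": -0.5,"yaw": -0.6}
    - {"dx": 0,"dy": 0,"dz": 0,"yaw": -0.6}
    - {"dx": 0,"dy": 0,"dz": 0,"yaw": 0}
  jaw: 1

```text
t: 10.3
ee_pos: [0.6132, 0.0569, 0.2473]
orientation: [2.284, 2.154, 0.003]
wrist_force: [-0.2, 0.3, 0.2]
width: 0.0852
```

```bash
python3 st.py
python3 - <<'E'
from h import *
import json
ci=env.camera_info("wrist")
im=env.snapshot("wrist"); cv2.imwrite("pics/w5.png",im[:,:,::-1])
cv2.imwrite("pics/w5z.png",cv2.resize(im[180:400,190:430,::-1],None,fx=2.7,fy=2.7,interpolation=2))
json.dump({k:np.array(v).tolist() for k,v in ci.items()},open("w5.json","w"))
E
```

```text
10.3 [0.6132 0.0569 0.2473] ang 86.64 T [ 0.041 -0.016  0.042] F [-0.2  0.3  0.2] 0.0852 q6 -1.4903
```

View pics/w5z.png

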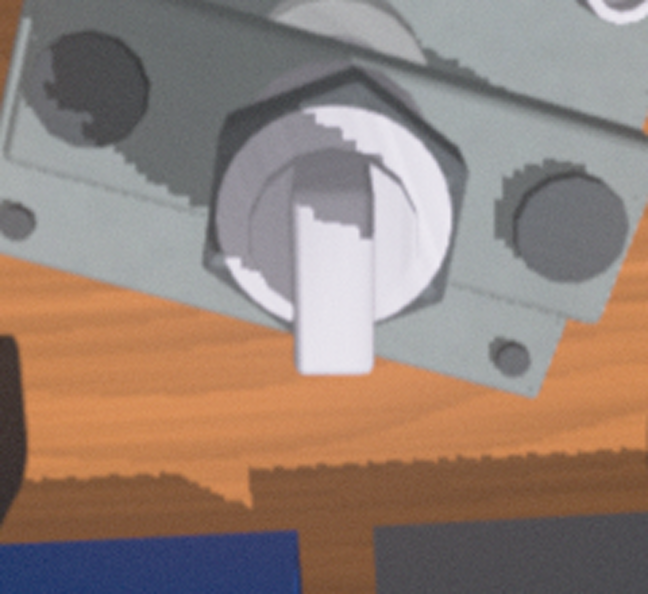

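The bar stands vertical in the view, centred between the jaws at column ~314, and the ring has visibly turned. I'll descend to the adjuster and close.

Call:
servo_tool:
  motion:
    - {"dx": 0,"dy": -0.03,"dz": 0.6,"yaw": 0}
    - {"dx": 0,"dy": 0,"dz": 0.6,"yaw": 0}
    - {"dx": 0,"dy": 0,"dz": 0.6,"yaw": 0}
    - {"dx": 0,"dy": 0,"dz": 0.5,"yaw": 0}
    - {"dx": 0,"dy": 0,"dz": 0,"yaw": 0}

```text
t: 10.98
ee_pos: [0.611, 0.0569, 0.1975]
orientation: [-2.284, -2.154, 0.004]
wrist_force: [-0.5, 0.2, -0.2]
width: 0.0853
```

Call:
servo_tool:
  motion:
    - {"dx": 0,"dy": 0,"dz": 0,"yaw": 0}
    - {"dx": 0,"dy": 0,"dz": 0,"yaw": 0}
    - {"dx": 0,"dy": 0,"dz": 0,"yaw": 0}
    - {"dx": 0,"dy": 0,"dz": 0,"yaw": 0}
    - {"dx": 0,"dy": 0,"dz": 0,"yaw": 0}
    - {"dx": 0,"dy": 0,"dz": 0,"yaw": 0}
    - {"dx": 0,"dy": 0,"dz": 0,"yaw": 0}
  jaw: -1

```text
t: 11.85
ee_pos: [0.6126, 0.0563, 0.2006]
orientation: [2.282, 2.156, 0.001]
wrist_force: [-1.6, -2.6, 5.3]
width: 0.0129
```

```bash
python3 st.py
python3 - <<'E'
from h import *
im=env.snapshot("wrist"); cv2.imwrite("pics/w6.png",im[:,:,::-1])
E
```

```text
11.85 [0.6126 0.0563 0.2006] ang 86.72 T [-0.29   0.191  0.356] F [-1.6 -2.6  5.3] 0.0129 q6 -1.4915
```

View pics/w6.png

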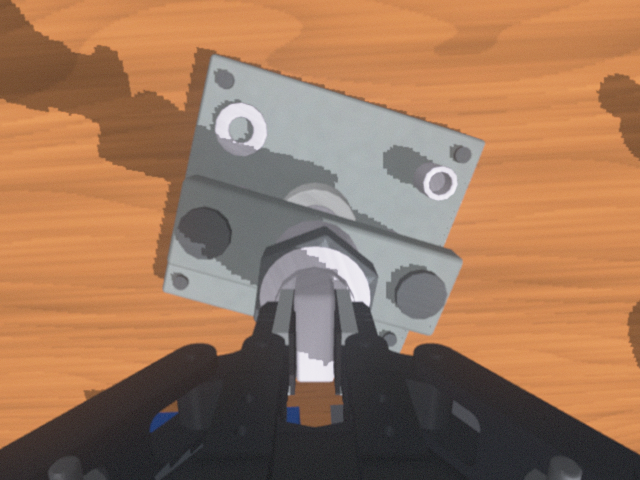

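Call:
servo_tool:
  motion:
    - {"dx": 0,"dy": 0,"dz": 0,"yaw": 0.6}
    - {"dx": 0,"dy": 0,"dz": 0,"yaw": 0.6}
    - {"dx": 0,"dy": 0,"dz": 0,"yaw": 0.6}

```text
t: 12.28
ee_pos: [0.6126, 0.0563, 0.2006]
orientation: [2.446, 1.968, 0.001]
wrist_force: [-1.4, -2.9, 6.1]
width: 0.0129
```

```bash
python3 st.py
```

```text
12.275 [0.6126 0.0563 0.2006] ang 77.64 T [-0.325  0.179  0.327] F [-1.4 -2.9  6.1] 0.0129 q6 -1.3328
```

Call:
servo_tool:
  motion:
    - {"dx": 0,"dy": 0,"dz": 0,"yaw": 0.6}

```text
t: 12.4
ee_pos: [0.6126, 0.0563, 0.2006]
orientation: [2.497, 1.903, 0.001]
wrist_force: [-1.5, -1.8, 5.2]
width: 0.0129
```

```bash
python3 st.py
```

```text
12.4 [0.6126 0.0563 0.2006] ang 74.64 T [-0.311  0.169  0.38 ] F [-1.5 -1.8  5.2] 0.0129 q6 -1.2804
```

Call:
servo_tool:
  motion:
    - {"dx": 0,"dy": 0,"dz": 0,"yaw": 0.6}

```text
t: 12.52
ee_pos: [0.6126, 0.0563, 0.2006]
orientation: [2.546, 1.837, 0.001]
wrist_force: [-1.2, -2.4, 5.2]
width: 0.0129
```

```bash
python3 st.py
```

```text
12.525 [0.6126 0.0563 0.2006] ang 71.64 T [-0.281  0.137  0.335] F [-1.2 -2.4  5.2] 0.0129 q6 -1.2281
```

Call:
servo_tool:
  motion:
    - {"dx": 0,"dy": 0,"dz": 0,"yaw": 0.6}

```text
t: 12.65
ee_pos: [0.6126, 0.0563, 0.2006]
orientation: [2.593, 1.77, 0.001]
wrist_force: [-0.7, -2.7, 5.7]
width: 0.0128
```

```bash
python3 st.py
```

```text
12.65 [0.6126 0.0563 0.2006] ang 68.63 T [-0.341  0.156  0.297] F [-0.7 -2.7  5.7] 0.0128 q6 -1.1757
```

Call:
servo_tool:
  motion:
    - {"dx": 0,"dy": 0,"dz": 0,"yaw": 0.6}

```text
t: 12.78
ee_pos: [0.6126, 0.0563, 0.2006]
orientation: [2.638, 1.702, 0.001]
wrist_force: [-1.9, -2.5, 5.4]
width: 0.0127
```

```bash
python3 st.py
```

```text
12.775 [0.6126 0.0563 0.2006] ang 65.64 T [-0.258  0.113  0.371] F [-1.9 -2.5  5.4] 0.0127 q6 -1.1234
```

Call:
servo_tool:
  motion:
    - {"dx": 0,"dy": 0,"dz": 0,"yaw": 0.6}

```text
t: 12.9
ee_pos: [0.6126, 0.0563, 0.2006]
orientation: [2.682, 1.632, 0.001]
wrist_force: [-1.4, -2.1, 5.1]
width: 0.0126
```

```bash
python3 st.py
```

```text
12.9 [0.6126 0.0563 0.2006] ang 62.64 T [-0.313  0.172  0.312] F [-1.4 -2.1  5.1] 0.0126 q6 -1.071
```

Call:
servo_tool:
  motion:
    - {"dx": 0,"dy": 0,"dz": 0,"yaw": 0.6}

```text
t: 13.02
ee_pos: [0.6126, 0.0563, 0.2006]
orientation: [2.724, 1.561, 0.002]
wrist_force: [-0.1, -2.0, 5.5]
width: 0.013
```

```bash
python3 st.py
```

```text
13.025 [0.6126 0.0563 0.2006] ang 59.64 T [-0.323  0.152  0.293] F [-0.1 -2.   5.5] 0.013 q6 -1.0186
```

Call:
servo_tool:
  motion:
    - {"dx": 0,"dy": 0,"dz": 0,"yaw": 0.6}

```text
t: 13.15
ee_pos: [0.6126, 0.0563, 0.2006]
orientation: [2.764, 1.489, 0.002]
wrist_force: [-0.6, -1.8, 6.3]
width: 0.0126
```

```bash
python3 st.py
```

```text
13.15 [0.6126 0.0563 0.2006] ang 56.64 T [-0.352  0.162  0.351] F [-0.6 -1.8  6.3] 0.0126 q6 -0.9663
```

Call:
servo_tool:
  motion:
    - {"dx": 0,"dy": 0,"dz": 0,"yaw": 0.6}

```text
t: 13.28
ee_pos: [0.6126, 0.0563, 0.2005]
orientation: [2.802, 1.417, 0.002]
wrist_force: [-2.2, -2.1, 4.5]
width: 0.0127
```

```bash
python3 st.py
```

```text
13.275 [0.6126 0.0563 0.2005] ang 53.64 T [-0.328  0.118  0.372] F [-2.2 -2.1  4.5] 0.0127 q6 -0.9139
```

Call:
servo_tool:
  motion:
    - {"dx": 0,"dy": 0,"dz": 0,"yaw": 0.6}

```text
t: 13.4
ee_pos: [0.6127, 0.0563, 0.2006]
orientation: [2.838, 1.343, 0.002]
wrist_force: [-0.3, -3.4, 5.6]
width: 0.0129
```

```bash
python3 st.py
```

```text
13.4 [0.6127 0.0563 0.2006] ang 50.64 T [-0.304  0.18   0.36 ] F [-0.3 -3.4  5.6] 0.0129 q6 -0.8616
```

Call:
servo_tool:
  motion:
    - {"dx": 0,"dy": 0,"dz": 0,"yaw": 0.6}

```text
t: 13.52
ee_pos: [0.6126, 0.0563, 0.2005]
orientation: [2.872, 1.268, 0.002]
wrist_force: [-0.9, -1.4, 5.8]
width: 0.013
```

```bash
python3 st.py
```

```text
13.525 [0.6126 0.0563 0.2005] ang 47.64 T [-0.313  0.114  0.309] F [-0.9 -1.4  5.8] 0.013 q6 -0.8092
```

Call:
servo_tool:
  motion:
    - {"dx": 0,"dy": 0,"dz": 0,"yaw": 0.6}

```text
t: 13.65
ee_pos: [0.6126, 0.0563, 0.2005]
orientation: [2.904, 1.192, 0.002]
wrist_force: [-1.1, -1.9, 5.6]
width: 0.0131
```

```bash
python3 st.py
```

```text
13.65 [0.6126 0.0563 0.2005] ang 44.64 T [-0.329  0.108  0.337] F [-1.1 -1.9  5.6] 0.0131 q6 -0.7568
```

Call:
servo_tool:
  motion:
    - {"dx": 0,"dy": 0,"dz": 0,"yaw": 0.6}

```text
t: 13.78
ee_pos: [0.6127, 0.0563, 0.2006]
orientation: [2.935, 1.116, 0.002]
wrist_force: [-1.3, -2.7, 5.2]
width: 0.0127
```

```bash
python3 st.py
```

```text
13.775 [0.6127 0.0563 0.2006] ang 41.64 T [-0.375  0.127  0.35 ] F [-1.3 -2.7  5.2] 0.0127 q6 -0.7045
```

Call:
servo_tool:
  motion:
    - {"dx": 0,"dy": 0,"dz": 0,"yaw": 0.6}

```text
t: 13.9
ee_pos: [0.6126, 0.0563, 0.2006]
orientation: [2.963, 1.039, 0.002]
wrist_force: [-0.7, -1.7, 5.0]
width: 0.0131
```

```bash
python3 st.py
```

```text
13.9 [0.6126 0.0563 0.2006] ang 38.64 T [-0.428  0.176  0.325] F [-0.7 -1.7  5. ] 0.0131 q6 -0.6521
```

Call:
servo_tool:
  motion:
    - {"dx": 0,"dy": 0,"dz": 0,"yaw": 0.6}

```text
t: 14.02
ee_pos: [0.6126, 0.0563, 0.2006]
orientation: [2.989, 0.961, 0.002]
wrist_force: [-0.5, -2.6, 5.5]
width: 0.0128
```

```bash
python3 st.py
```

```text
14.025 [0.6126 0.0563 0.2006] ang 35.64 T [-0.35   0.206  0.295] F [-0.5 -2.6  5.5] 0.0128 q6 -0.5998
```

Call:
servo_tool:
  motion:
    - {"dx": 0,"dy": 0,"dz": 0,"yaw": 0.6}

```text
t: 14.15
ee_pos: [0.6127, 0.0563, 0.2006]
orientation: [3.013, 0.882, 0.002]
wrist_force: [-1.1, -2.8, 5.3]
width: 0.013
```

```bash
python3 st.py
```

```text
14.15 [0.6127 0.0563 0.2006] ang 32.64 T [-0.323  0.174  0.316] F [-1.1 -2.8  5.3] 0.013 q6 -0.5474
```

Call:
servo_tool:
  motion:
    - {"dx": 0,"dy": 0,"dz": 0,"yaw": 0.6}

```text
t: 14.28
ee_pos: [0.6127, 0.0563, 0.2006]
orientation: [3.035, 0.803, 0.002]
wrist_force: [-0.6, -2.0, 4.8]
width: 0.0128
```

```bash
python3 st.py
```

```text
14.275 [0.6127 0.0563 0.2006] ang 29.64 T [-0.321  0.202  0.341] F [-0.6 -2.   4.8] 0.0128 q6 -0.495
```

Call:
servo_tool:
  motion:
    - {"dx": 0,"dy": 0,"dz": 0,"yaw": 0.6}

```text
t: 14.4
ee_pos: [0.6126, 0.0563, 0.2005]
orientation: [3.055, 0.723, 0.002]
wrist_force: [-0.9, -2.2, 4.8]
width: 0.0126
```

```bash
python3 st.py
```

```text
14.4 [0.6126 0.0563 0.2005] ang 26.64 T [-0.321  0.126  0.39 ] F [-0.9 -2.2  4.8] 0.0126 q6 -0.4427
```

Call:
servo_tool:
  motion:
    - {"dx": 0,"dy": 0,"dz": 0,"yaw": 0.6}

```text
t: 14.52
ee_pos: [0.6127, 0.0563, 0.2006]
orientation: [3.073, 0.643, 0.003]
wrist_force: [-0.1, -2.3, 6.4]
width: 0.0127
```

```bash
python3 st.py
```

```text
14.525 [0.6127 0.0563 0.2006] ang 23.65 T [-0.347  0.166  0.375] F [-0.1 -2.3  6.4] 0.0127 q6 -0.3904
```

Call:
servo_tool:
  motion:
    - {"dx": 0,"dy": 0,"dz": 0,"yaw": 0.6}

```text
t: 14.65
ee_pos: [0.6127, 0.0563, 0.2006]
orientation: [3.089, 0.563, 0.003]
wrist_force: [-1.1, -1.4, 4.9]
width: 0.0128
```

```bash
python3 st.py;  python3 - <<'E'
from h import *
im=env.snapshot("wrist"); cv2.imwrite("pics/w7.png",im[:,:,::-1])
E
```

```text
14.65 [0.6127 0.0563 0.2006] ang 20.66 T [-0.396  0.144  0.437] F [-1.1 -1.4  4.9] 0.0128 q6 -0.3383
```

View pics/w7.png

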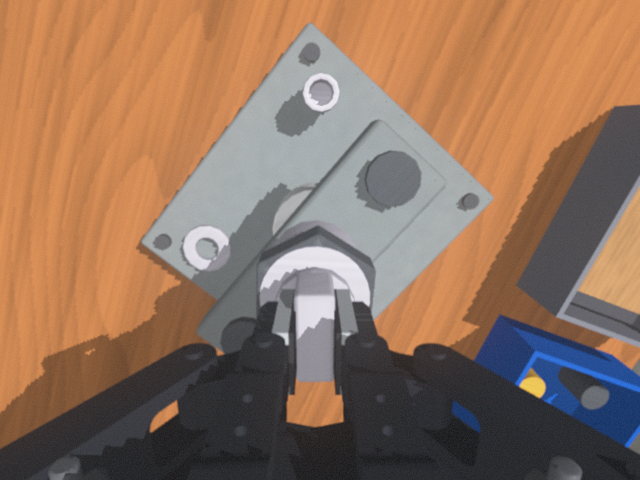

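The bar has turned with the jaws (columns 297–333, still vertical), so nothing slipped. Torque is starting to rise, so I'll take finer steps.

Call:
servo_tool:
  motion:
    - {"dx": 0,"dy": 0,"dz": 0,"yaw": 0.4}

```text
t: 14.82
ee_pos: [0.6126, 0.0563, 0.2005]
orientation: [3.098, 0.511, 0.003]
wrist_force: [-0.1, -1.9, 5.9]
width: 0.0128
```

```bash
python3 st.py
```

```text
14.825 [0.6126 0.0563 0.2005] ang 18.72 T [-0.333  0.116  0.46 ] F [-0.1 -1.9  5.9] 0.0128 q6 -0.3043
```

Call:
servo_tool:
  motion:
    - {"dx": 0,"dy": 0,"dz": 0,"yaw": 0.4}

```text
t: 14.95
ee_pos: [0.6127, 0.0563, 0.2006]
orientation: [3.106, 0.457, 0.003]
wrist_force: [-1.1, -2.4, 4.9]
width: 0.013
```

```bash
python3 st.py
```

```text
14.95 [0.6127 0.0563 0.2006] ang 16.73 T [-0.313  0.101  0.521] F [-1.1 -2.4  4.9] 0.013 q6 -0.2694
```

Call:
servo_tool:
  motion:
    - {"dx": 0,"dy": 0,"dz": 0,"yaw": 0.3}

```text
t: 15.08
ee_pos: [0.6127, 0.0563, 0.2005]
orientation: [3.112, 0.416, 0.003]
wrist_force: [-0.6, -1.8, 4.8]
width: 0.0129
```

```bash
python3 st.py
```

```text
15.075 [0.6127 0.0563 0.2005] ang 15.24 T [-0.314  0.11   0.567] F [-0.6 -1.8  4.8] 0.0129 q6 -0.2435
```

Call:
servo_tool:
  motion:
    - {"dx": 0,"dy": 0,"dz": 0,"yaw": 0.3}

```text
t: 15.2
ee_pos: [0.6127, 0.0563, 0.2006]
orientation: [3.117, 0.376, 0.003]
wrist_force: [-1.1, -2.4, 6.2]
width: 0.0127
```

```bash
python3 st.py
```

```text
15.2 [0.6127 0.0563 0.2006] ang 13.75 T [-0.363  0.178  0.566] F [-1.1 -2.4  6.2] 0.0127 q6 -0.2174
```

Torque is now about 0.23 N m above the 0.335 baseline and has levelled off, so the spring is firmly felt. I'll hold, then release and lower to the ring, which sits 4° ccw.

Call:
servo_tool:
  motion:
    - {"dx": 0,"dy": 0,"dz": 0,"yaw": 0}
    - {"dx": 0,"dy": 0,"dz": 0,"yaw": 0}
    - {"dx": 0,"dy": 0,"dz": 0,"yaw": 0}

```text
t: 15.58
ee_pos: [0.6126, 0.0563, 0.2006]
orientation: [3.117, 0.376, 0.003]
wrist_force: [-1.0, -1.0, 6.1]
width: 0.0127
```

```bash
python3 st.py
```

```text
15.575 [0.6126 0.0563 0.2006] ang 13.77 T [-0.361  0.098  0.437] F [-1.  -1.   6.1] 0.0127 q6 -0.2178
```

Call:
servo_tool:
  motion:
    - {"dx": 0,"dy": 0,"dz": 0,"yaw": 0}
    - {"dx": 0,"dy": 0,"dz": 0,"yaw": 0}
    - {"dx": 0,"dy": 0,"dz": 0,"yaw": 0}
    - {"dx": 0,"dy": 0,"dz": 0,"yaw": 0}
    - {"dx": 0,"dy": 0,"dz": 0,"yaw": 0}
    - {"dx": 0,"dy": 0,"dz": -0.5,"yaw": 0}
    - {"dx": 0,"dy": 0,"dz": -1,"yaw": -0.4}
    - {"dx": 0,"dy": 0,"dz": -0.5,"yaw": -0.4}
    - {"dx": 0,"dy": 0,"dz": 0,"yaw": 0}
  jaw: 1

```text
t: 16.7
ee_pos: [0.6132, 0.0569, 0.2416]
orientation: [3.104, 0.483, 0.006]
wrist_force: [0.0, -0.2, 0.1]
width: 0.0853
```

```bash
python3 st.py;  python3 - <<'E'
from h import *
im=env.snapshot("wrist"); cv2.imwrite("pics/w8.png",im[:,:,::-1])
im=env.snapshot("side"); cv2.imwrite("pics/s8.png",cv2.resize(im[180:320,260:400,::-1],None,fx=4,fy=4))
E
```

```text
16.7 [0.6132 0.0569 0.2416] ang 17.69 T [-0.026  0.008 -0.023] F [ 0.  -0.2  0.1] 0.0853 q6 -0.287
```

View pics/w8.png

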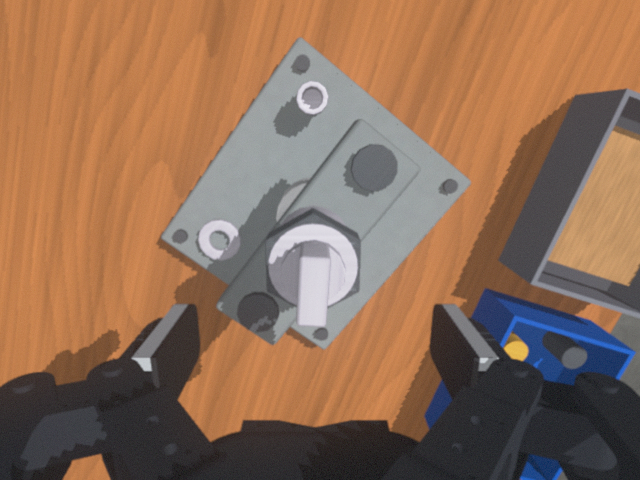

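Ring flats at columns 268/360 are parallel to the pads. Descending and gripping the ring.

Call:
servo_tool:
  motion:
    - {"dx": 0,"dy": 0,"dz": 0.8,"yaw": 0}
    - {"dx": 0,"dy": 0,"dz": 0.8,"yaw": 0}
    - {"dx": 0,"dy": 0,"dz": 0.8,"yaw": 0}
    - {"dx": 0,"dy": 0,"dz": 0.8,"yaw": 0}
    - {"dx": 0,"dy": 0,"dz": 0.65,"yaw": 0}
    - {"dx": 0,"dy": 0,"dz": 0,"yaw": 0}

```text
t: 17.55
ee_pos: [0.6108, 0.0569, 0.1604]
orientation: [-3.104, -0.482, 0.005]
wrist_force: [-0.0, -0.3, 1.4]
width: 0.0855
```

Call:
servo_tool:
  motion:
    - {"dx": 0,"dy": 0,"dz": 0,"yaw": 0}
    - {"dx": 0,"dy": 0,"dz": 0,"yaw": 0}
    - {"dx": 0,"dy": 0,"dz": 0,"yaw": 0}
    - {"dx": 0,"dy": 0,"dz": 0,"yaw": 0}
    - {"dx": 0,"dy": 0,"dz": 0,"yaw": 0}
    - {"dx": 0,"dy": 0,"dz": 0,"yaw": 0}
  jaw: -1

```text
t: 18.3
ee_pos: [0.6125, 0.0568, 0.1636]
orientation: [3.104, 0.482, 0.002]
wrist_force: [-1.3, -0.6, 5.9]
width: 0.0489
```

```bash
python3 st.py
```

```text
18.3 [0.6125 0.0568 0.1636] ang 17.67 T [-0.079  0.374  0.04 ] F [-1.3 -0.6  5.9] 0.0489 q6 -0.2865
```

Call:
servo_tool:
  motion:
    - {"dx": 0,"dy": 0,"dz": 0,"yaw": 0.6}
    - {"dx": 0,"dy": 0,"dz": 0,"yaw": 0.6}

```text
t: 18.55
ee_pos: [0.6125, 0.0569, 0.1636]
orientation: [3.125, 0.32, 0.002]
wrist_force: [-1.0, -0.2, 5.3]
width: 0.0489
```

```bash
python3 st.py
```

```text
18.55 [0.6125 0.0569 0.1636] ang 11.68 T [-0.05   0.371  0.403] F [-1.  -0.2  5.3] 0.0489 q6 -0.1814
```

Call:
servo_tool:
  motion:
    - {"dx": 0,"dy": 0,"dz": 0,"yaw": 0.6}
    - {"dx": 0,"dy": 0,"dz": 0,"yaw": 0.6}

```text
t: 18.8
ee_pos: [0.6126, 0.0569, 0.1636]
orientation: [3.137, 0.156, 0.003]
wrist_force: [-0.9, -0.4, 5.1]
width: 0.049
```

```bash
python3 st.py
```

```text
18.8 [0.6126 0.0569 0.1636] ang 5.68 T [0.013 0.371 0.447] F [-0.9 -0.4  5.1] 0.049 q6 -0.0768
```

Call:
servo_tool:
  motion:
    - {"dx": 0,"dy": 0,"dz": 0,"yaw": 0.6}
    - {"dx": 0,"dy": 0,"dz": 0,"yaw": 0.6}

```text
t: 19.05
ee_pos: [0.6127, 0.0569, 0.1636]
orientation: [3.141, -0.009, 0.003]
wrist_force: [-1.5, -1.0, 5.4]
width: 0.049
```

```bash
python3 st.py
```

```text
19.05 [0.6127 0.0569 0.1636] ang -0.32 T [0.007 0.342 0.424] F [-1.5 -1.   5.4] 0.049 q6 0.028
```

Call:
servo_tool:
  motion:
    - {"dx": 0,"dy": 0,"dz": 0,"yaw": 0.6}
    - {"dx": 0,"dy": 0,"dz": 0,"yaw": 0.6}

```text
t: 19.3
ee_pos: [0.6127, 0.0569, 0.1636]
orientation: [3.136, -0.173, 0.003]
wrist_force: [-0.3, 0.5, 5.0]
width: 0.0485
```

```bash
python3 st.py
```

```text
19.3 [0.6127 0.0569 0.1636] ang -6.31 T [0.02  0.351 0.445] F [-0.3  0.5  5. ] 0.0485 q6 0.1327
```

Call:
servo_tool:
  motion:
    - {"dx": 0,"dy": 0,"dz": 0,"yaw": 0.4}
    - {"dx": 0,"dy": 0,"dz": 0,"yaw": 0.4}

```text
t: 19.55
ee_pos: [0.6128, 0.0569, 0.1636]
orientation: [3.129, -0.281, 0.003]
wrist_force: [-0.1, 0.5, 4.5]
width: 0.0487
```

```bash
python3 st.py
```

```text
19.55 [0.6128 0.0569 0.1636] ang -10.27 T [-0.006  0.325  0.529] F [-0.1  0.5  4.5] 0.0487 q6 0.2017
```

Call:
servo_tool:
  motion:
    - {"dx": 0,"dy": 0,"dz": 0,"yaw": 0.4}
    - {"dx": 0,"dy": 0,"dz": 0,"yaw": 0.4}

```text
t: 19.8
ee_pos: [0.6128, 0.0569, 0.1637]
orientation: [3.117, -0.39, 0.004]
wrist_force: [-0.4, 0.9, 5.3]
width: 0.0489
```

```bash
python3 st.py
```

```text
19.8 [0.6128 0.0569 0.1637] ang -14.26 T [-0.01   0.36   0.494] F [-0.4  0.9  5.3] 0.0489 q6 0.2715
```

Call:
servo_tool:
  motion:
    - {"dx": 0,"dy": 0,"dz": 0,"yaw": 0.4}

```text
t: 19.92
ee_pos: [0.6128, 0.0569, 0.1636]
orientation: [3.11, -0.444, 0.004]
wrist_force: [-0.3, 0.1, 4.8]
width: 0.0491
```

```bash
python3 st.py
```

```text
19.925 [0.6128 0.0569 0.1636] ang -16.26 T [-0.041  0.313  0.523] F [-0.3  0.1  4.8] 0.0491 q6 0.3063
```

Call:
servo_tool:
  motion:
    - {"dx": 0,"dy": 0,"dz": 0,"yaw": 0.4}

```text
t: 20.05
ee_pos: [0.6129, 0.0568, 0.1636]
orientation: [3.102, -0.498, 0.004]
wrist_force: [0.0, -0.3, 5.9]
width: 0.0491
```

```bash
python3 st.py
```

```text
20.05 [0.6129 0.0568 0.1636] ang -18.25 T [0.035 0.318 0.606] F [ 0.  -0.3  5.9] 0.0491 q6 0.3411
```

Call:
servo_tool:
  motion:
    - {"dx": 0,"dy": 0,"dz": 0,"yaw": 0.4}

```text
t: 20.18
ee_pos: [0.6129, 0.0568, 0.1636]
orientation: [3.092, -0.552, 0.004]
wrist_force: [-0.7, -0.0, 5.7]
width: 0.0485
```

```bash
python3 st.py
```

```text
20.175 [0.6129 0.0568 0.1636] ang -20.25 T [-0.006  0.266  0.583] F [-0.7 -0.   5.7] 0.0485 q6 0.3761
```

Call:
servo_tool:
  motion:
    - {"dx": 0,"dy": 0,"dz": 0,"yaw": 0.4}

```text
t: 20.3
ee_pos: [0.6129, 0.0568, 0.1636]
orientation: [3.082, -0.606, 0.004]
wrist_force: [-0.2, -0.1, 4.4]
width: 0.0488
```

```bash
python3 st.py
```

```text
20.3 [0.6129 0.0568 0.1636] ang -22.25 T [0.026 0.231 0.622] F [-0.2 -0.1  4.4] 0.0488 q6 0.411
```

Call:
servo_tool:
  motion:
    - {"dx": 0,"dy": 0,"dz": 0,"yaw": 0.3}

```text
t: 20.42
ee_pos: [0.6129, 0.0568, 0.1636]
orientation: [3.074, -0.646, 0.004]
wrist_force: [-0.1, -1.2, 4.6]
width: 0.0491
```

```bash
python3 st.py
```

```text
20.425 [0.6129 0.0568 0.1636] ang -23.73 T [0.014 0.294 0.718] F [-0.1 -1.2  4.6] 0.0491 q6 0.4368
```

Call:
servo_tool:
  motion:
    - {"dx": 0,"dy": 0,"dz": 0,"yaw": 0.3}

```text
t: 20.55
ee_pos: [0.6129, 0.0568, 0.1636]
orientation: [3.066, -0.686, 0.004]
wrist_force: [-0.8, -0.5, 6.2]
width: 0.0486
```

```bash
python3 st.py
```

```text
20.55 [0.6129 0.0568 0.1636] ang -25.22 T [0.034 0.282 0.687] F [-0.8 -0.5  6.2] 0.0486 q6 0.4629
```

Call:
servo_tool:
  motion:
    - {"dx": 0,"dy": 0,"dz": 0,"yaw": 0}
    - {"dx": 0,"dy": 0,"dz": 0,"yaw": 0}

```text
t: 20.8
ee_pos: [0.6129, 0.0568, 0.1636]
orientation: [-3.066, 0.687, -0.004]
wrist_force: [-1.4, -1.1, 5.2]
width: 0.0486
```

```bash
python3 st.py
```

```text
20.8 [0.6129 0.0568 0.1636] ang 334.75 T [0.01  0.244 0.366] F [-1.4 -1.1  5.2] 0.0486 q6 0.463
```

Call:
servo_tool:
  motion:
    - {"dx": 0,"dy": 0,"dz": 0,"yaw": 0}

```text
t: 20.92
ee_pos: [0.6129, 0.0568, 0.1636]
orientation: [-3.066, 0.687, -0.004]
wrist_force: [-0.4, -0.2, 3.7]
width: 0.0489
```

```bash
python3 st.py
```

```text
20.925 [0.6129 0.0568 0.1636] ang 334.75 T [-0.001  0.277  0.409] F [-0.4 -0.2  3.7] 0.0489 q6 0.463
```

The ring pushes back 0.37–0.41 N m when held, after about 0.70 N m while turning: firm. Releasing.

Call:
servo_tool:
  motion:
    - {"dx": 0,"dy": 0,"dz": 0,"yaw": 0}
    - {"dx": 0,"dy": 0,"dz": 0,"yaw": 0}
    - {"dx": 0,"dy": 0,"dz": 0,"yaw": 0}
    - {"dx": 0,"dy": 0,"dz": 0,"yaw": 0}
    - {"dx": 0,"dy": 0,"dz": -0.5,"yaw": 0}
    - {"dx": 0,"dy": 0,"dz": -1,"yaw": 0}
    - {"dx": 0,"dy": 0,"dz": -1,"yaw": 0}
    - {"dx": 0,"dy": 0,"dz": -1,"yaw": 0}
    - {"dx": 0,"dy": 0,"dz": -0.55,"yaw": 0}
    - {"dx": 0,"dy": 0,"dz": 0,"yaw": 0}
  jaw: 1

```text
t: 22.18
ee_pos: [0.6128, 0.0569, 0.245]
orientation: [-3.064, 0.689, -0.004]
wrist_force: [0.2, -0.4, -0.7]
width: 0.0856
```

```bash
python3 st.py;  python3 - <<'E'
from h import *
import json
ci=env.camera_info("wrist"); json.dump({k:np.array(v).tolist() for k,v in ci.items()},open("w9.json","w"))
im=env.snapshot("wrist"); cv2.imwrite("pics/w9.png",im[:,:,::-1])
im=env.snapshot("scene"); cv2.imwrite("pics/s9.png",im[:,:,::-1])
E
```

```text
22.175 [0.6128 0.0569 0.245 ] ang 334.67 T [-0.02   0.025  0.043] F [ 0.2 -0.4 -0.7] 0.0856 q6 0.464
```

View pics/w9.png

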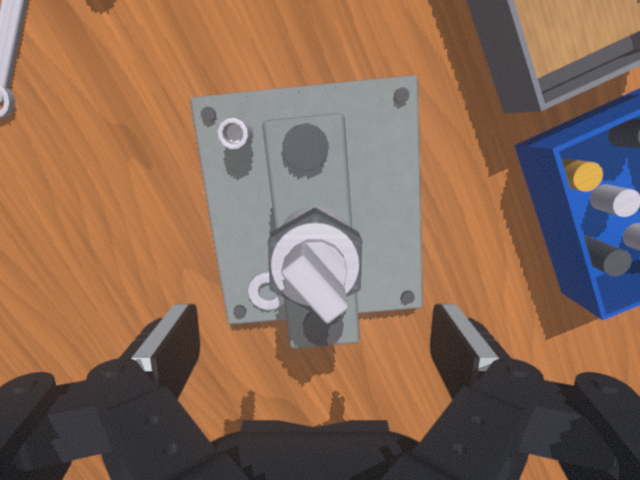

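View pics/s9.png

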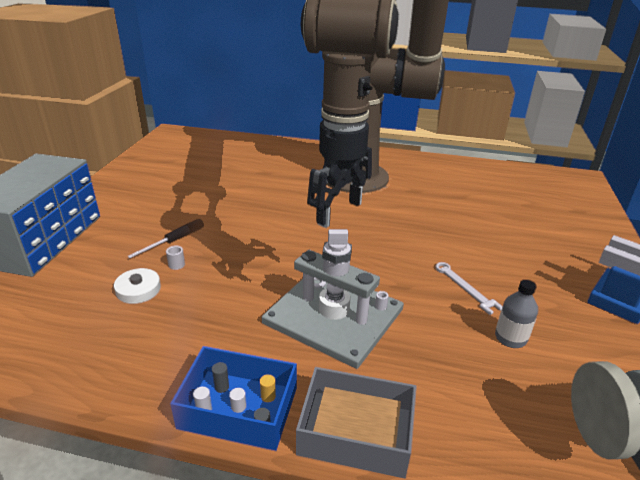

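Run:
```python
import cv2
a=cv2.imread("pics/w9.png")[200:340,240:390]
cv2.imwrite("pics/z9.png",cv2.resize(a,None,fx=4.2,fy=4.2,interpolation=2))
```

```text
(no output)
```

View pics/z9.png

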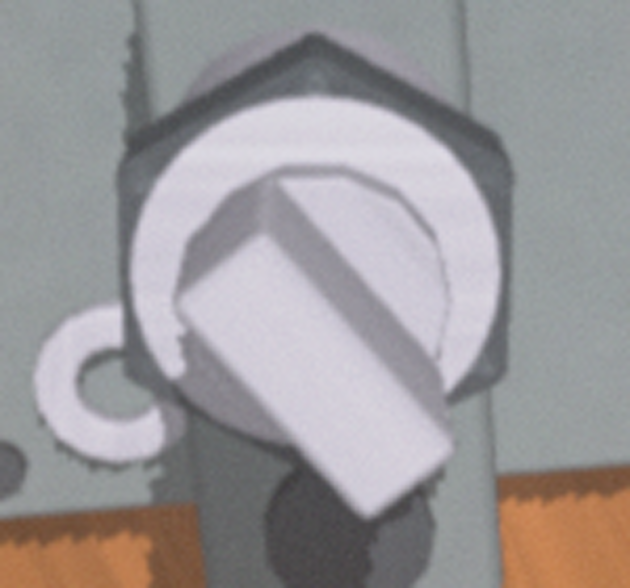

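Run:
```python
from h import *
import json
ci=json.load(open("w9.json"))
p=np.array([onplane(ci,np.array(q)/4.2+[240,200],.199) for q in [[178,302],[268,235],[452,448],[368,520]]])
for a,b in((0,3),(1,2)): d=p[b]-p[a]; print(np.degrees(np.arctan2(d[1],d[0])),np.linalg.norm(d))
```

```text
-76.88499366842343 0.032744658995499755
-76.25395310567323 0.03146344227875177
```

The bar sits at -76.5° where I left it (-76.2°). The ring is still square to the jaws, and the bench objects look unmoved. Handing in.

```bash
python3 -c "
from plant import env
print(env.job_done())"
```

```text
the job is handed in; nothing more can be done
None
```

The job was handed in at about 22 s of the 72 s allowed, and no verdict is reported. My own checks all suggest it is done:

- **Lock ring loosened:** I turned it 35° anticlockwise. The torque stayed at about 0.43 N m, which matches a loose ring.
- **Adjuster screwed down:** I turned it 73° clockwise. The torque rose from about 0.335 to 0.567 N m and levelled off. That is the valve spring's preload, so I stopped there. The valve's sinking could not be seen directly, but the torque suggests only a few tenths of a mm.
- **Lock ring tightened:** I turned it 43° clockwise, to about 0.70 N m. Held still, it pushed back with about 0.37–0.41 N m, which is firm and below the strain limit.

After letting go:

- **Adjuster:** the bar stood at -76.5° against the -76.2° I left it at, within what the picture can resolve.
- **Lock ring:** it was still square to the jaws.
- **Gripper:** it was open and clear, with the wrist force near zero.
- **Bench:** the other things looked unmoved in the scene picture.

**Refused or off:**
- My first three move calls were refused because the rows lacked some keys, and they did not move the arm.
- During each grip the tool was pushed up about 2–3 mm with roughly 5 N, far below the limits.
- The torque readings scatter by about 0.03 N m.
- The ring ended about 8° tighter than where it started.

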